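Spring the slicing insert out of the slicer box and catch it

TASK

Free the slicing insert of the vegetable slicer box for changing: press the release key at the box's front corner with one fingertip while the other finger waits in front of the insert's upright lip, so that the insert springs against that finger and is caught within the first 3 cm. Keep it caught for a moment, then let it ease out against the finger until its spring is spent, leave it lying in its grooves with the key up again, and come away. Only touch it, do not pinch, lift or pull the insert out of the grooves, and leave everything round it where it is.

Things in the scene. Friction and masses are not known exactly. Their poses are not given: they have to be found in the camera images.
- slicer: Slicer box, fixed on the worktop: clear container under a white frame, 260 long (x), 106 wide (y), frame top 91 mm high. Origin: centre of the underside. -x is the front end, where the insert comes out, roughly towards the robot (turned up to 26 degrees); z up. Beyond the front end (x = -130) all is free at the insert's height but for the key's corner: y -46 to -81, out to x = -145.
- insert: Slicing insert, loose, 80 g (+-30%): grey plate 120 x 86 x 5 mm with a steel blade, in grooves along the slicer's x, underside 80 mm above the worktop. Origin: centre of the underside; axes as the slicer's; home at x = -71 mm in the slicer's frame. A spring pusher behind it shoves it to -x; let go with nothing in its way it shoots off the front end.
- lip_front (a point): Middle of the front face of the insert's upright lip, 25 mm above the plate's underside (105 mm above the worktop). The lip stands on the plate's front edge (60 mm ahead of the insert's origin): 66 mm wide (y), 5 mm thick, top 117 mm above the worktop. Moves with the insert.
- key_top (a point): Centre of the top of the release key: grey, 22 x 19 mm, in a white housing at the slicer's front right corner (x = -130, y = -69 mm in its frame), 100 mm above the worktop when up. Moves with the key.
- release_key (a joint): How far the key is pressed, m: 0 up, 0.009 fully down. Spring 2 N at the top, 5 N at the bottom; its tooth, which stops an ear at the insert's front right corner, rubs with some N more. Lets go at about 6 mm. Released, it rises again: behind the ear and clear of the insert once that is 11 mm or more out; sooner, the tooth rises under the ear and jams the insert.
- pusher (a joint): How far the black spring pusher behind the insert has moved out with it, m: 0 when the insert is home, 0.046 at its stop, where the spring is spent. It pushes with 5 N at first, 2 N at the end.
- spare_insert: Spare insert with a comb blade, same size and shape, lying on the worktop left of the slicer (leave alone). Origin: centre of its underside.
- salt_shaker: Salt shaker, 44 mm across, 90 mm high, right of the slicer (leave alone). Origin: centre of its underside.
- curl_bowl: Small glass bowl of chocolate curls, 109 mm across, 71 mm high (leave alone). Origin: centre of its underside.
- tongs: Kitchen tongs lying near the worktop's front edge, 315 x 62 x 35 mm (leave alone). Origin: centre of the underside.
- dessert_glass: Stack of small dessert glasses, 83 mm across, 50 mm high, left of the work, beside the square bowls (leave alone). Origin: centre of its underside.

How it is judged:
On the way, in this order (a step that is already met when the one before it is completed fails the run):
1. the release key is pressed down (value of joint release_key above 0.003 m), for 0.02 s.
2. the insert has sprung out 3 to 34 mm and is held still by a finger (x of insert in the frame of slicer between -0.104 and -0.0745 m and contact force between the fingers and insert above 0.4 N and linear speed of insert below 0.06 m/s), for 0.3 s.
At the end, for the whole second after the job is handed in: The insert lies still in its grooves, 36 to 62 mm out from its home position (spring spent), level within 6 degrees, and the release key is back up within 2 mm (x of insert in the frame of slicer between -0.132 and -0.106 m and z of insert in the frame of slicer between 0.075 and 0.086 m and angle between insert's own z axis and vertical below 0.1 rad and angle between the x axis of insert and the x axis of slicer, either way round below 0.1 rad and linear speed of insert below 0.01 m/s and value of joint release_key below 0.002 m); the robot touches nothing.
It fails at once if the insert shoots or is pulled more than 75 mm out (x of insert in the frame of slicer below -0.145 m).
It fails at once if the insert is lifted or falls (z of insert in the frame of slicer above 0.09 m or z of insert in the frame of slicer below 0.07 m or angle between insert's own z axis and vertical above 0.2 rad).
It fails at once if the spare insert, salt shaker, bowl of curls, tongs or dessert glasses are moved more than 30 mm (distance of any of spare_insert, salt_shaker, curl_bowl, tongs, dessert_glass from where it was at the start of the episode above 0.03 m).
It also fails if it takes over 42 s, if anything falls off the work surface, if the arm or the gripper's body presses on something with over 40 N, if the wrist force passes 120 N, or if a joint passes its speed limit or range.

ROBOT

A 6-joint arm with a two-finger parallel gripper is mounted at the origin on a cart in front of the work surface, level with it; the furniture and walls round the work are solid. World frame = base frame: x ahead of the robot, y to its left, z up, the work surface at z = 0. Lengths are in m, angles in rad, forces in N, time in s.
With the tool pointing down it reaches from about 0.25 to 0.775 m from the base axis. Payload 4 kg.
Tool frame: the origin (TCP) lies at the very end of the fingers, on their centre line; the grasp point (between the pads) lies 19 mm behind it; z points along the fingers, y is the line along which they close (so a half turn about z gives the same grasp; the last joint's range is limited). The gripper opens to 94 mm and grips with 3 to 60 N. Pads are 16 mm wide; open, the fingers measure 119 mm over their backs; the gripper's body (75 mm by 177 mm) begins 78 mm behind the grasp point.
Start: joints at [-1.429, 0.087, 1.371, -0, 1.684, -0.103], TCP at [0.133, -0.534, 0.182] pointing down, gripper open.
Joint ranges: [-3.1, 3.1], [-0.76, 2.03], [0.27, 2.55], [-1.08, 4.22], [0.17, 2.65], [-2.57, 2.57]. Speed limits (rad/s): [2.79, 2.79, 3.14, 3.14, 3.14, 3.14].

INTERFACE

Orientations are given as [roll, pitch, yaw] about the fixed x, y, z axes, in that order (R = Rz(yaw) Ry(pitch) Rx(roll)).
In Python, from bench import robot, vision gives the robot as it stands.
- The arm moves only by the shell command python3 -m crank 'ROWS'. ROWS is JSON, a list of rows, each a list of 3 entries, a list of its own where there are three numbers: the closure, from 0 (fully open) to 1 (shut), then the shift along the tool's x, y, z in m, then the turn, a rotation vector about the tool's x, y, z in degrees. A call has 1 to 8 rows; each row shifts and turns the commanded pose from where the row before left it, along the tool's axes as they then stand; what a row does not reach is not made up. A row lasts 1/10 s, in which the tool goes at most 50 mm and 8.59 degrees, less where a joint would pass 70% of its speed; a pose out of reach is approached as far as the arm can. A call with a gripper value outside its range is refused whole. The fingers move at their own pace and stop on an object; the grip force is fixed at half the most. Time passes only in rows, so rows that do not move let the fingers close. It gives the time, the measured TCP pose, the force, the opening and the grip force at its end, in the units of the state.
- robot.get_obs(): the state, without advancing time (a new reading comes with each control period).
- vision.snapshot(name): name is "scene" or "top" or "wrist"; returns a dict with "color" (384x512x3 uint8, red, green, blue), "z_map" (384x512 float32, m along the optical axis (not along the pixel's ray), 0 where there is no reading), "fx", "fy", "cx", "cy" (pixels), "R" (3x3) and "t" (3): a world point X has camera coordinates R X + t. Camera axes: x right, y down, z forward; pixel columns grow to the right and rows downward; lengths in m; the calibration is good to about 2 mm. The wrist camera is an equidistant fisheye: a pixel r from the principal point sees the ray r / f radians off the axis. A picture is of the moment at which its call begins.
- robot.close_job(): hands the job in; it is judged then, once.
The state is a dict: "time": time; "joint_positions": joint angles; "qvel": joint speeds; "joint_torque": joint torques, N m; "tool_pos": TCP position; "ee_rot": TCP orientation; "wrist_force": force on the tool from outside, world axes, zero at the start; "wrist_torque": the same for the moment, N m; "width": finger opening in m; "finger_force": force on a finger pad.
Only numpy, scipy, OpenCV 4.12 (cv2) and the standard library are available. Lean on these libraries where they do the work, as an engineer would, in place of code of your own. Each camera call takes 0.05 s, during which the arm holds its last target. There are 200 camera calls.

## Working session

There is one attempt and no reset: what is moved stays moved. The work goes in short steps, Python scripts to look and compute and a shell command to move; the robot and the scene stay as the last step left them, time stands still between calls to the robot, and variables do not carry over. Pictures are saved under pics/ and viewed, at most 10 in all, crops included, and the job is handed in when it is done.

```bash
mkdir -p pics; python3 - <<'E'
from bench import robot, vision
import cv2, numpy as np, pickle
for n in ("scene","top"):
    s=vision.snapshot(n); pickle.dump(s,open(n+".pkl","wb"))
    cv2.imwrite(f"pics/{n}1.png",cv2.resize(s["color"][:,:,::-1],(800,600)))
o=robot.get_obs(); print(o)
E
```

```text
{'time': 0.1, 'joint_positions': array([-1.42908216e+00,  8.79002833e-02,  1.37206055e+00, -1.59540968e-05,
        1.68359482e+00, -1.03101377e-01]), 'qvel': array([ 0.00024738, -0.00295244, -0.00307581,  0.00075458,  0.00065143,
       -0.0001699 ]), 'joint_torque': array([ 2.66703799e-03, -3.41250515e+01, -3.03300619e+01,  7.20348931e-02,
        3.04604438e-02, -9.81642143e-05]), 'tool_pos': array([ 0.133222  , -0.53308039,  0.18053237]), 'ee_rot': array([-3.13963845e+00, -1.86257183e-04,  2.44813583e-01]), 'wrist_force': array([-0.69734802, -0.4387371 ,  0.39830816]), 'wrist_torque': array([ 0.00850412,  0.04424839, -0.03589437]), 'finger_force': 0.0, 'width': 0.09407831975459799}
```

View pics/top1.png

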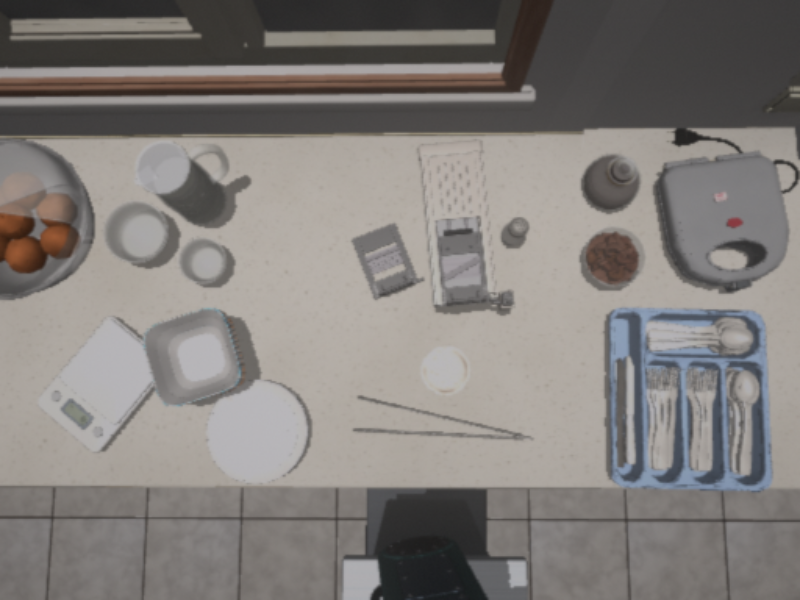

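View pics/scene1.png

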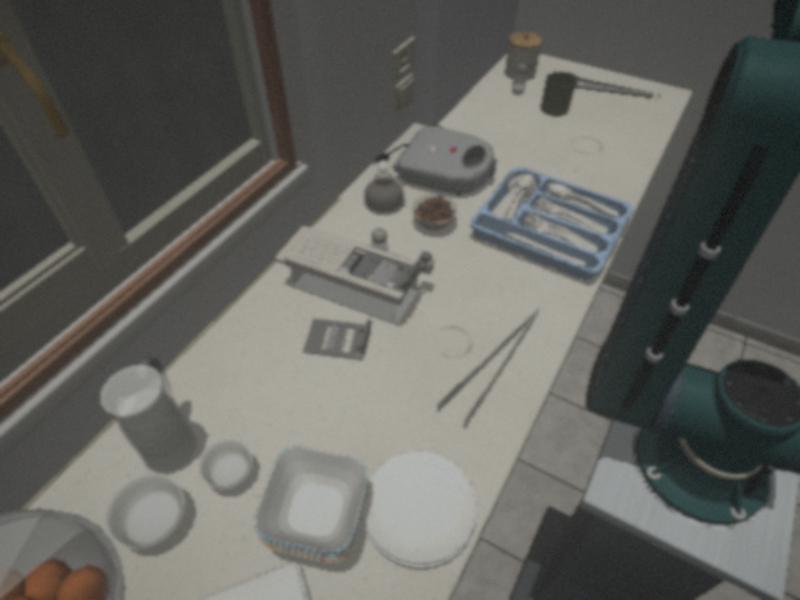

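```bash
cat > h.py <<'E'
import numpy as np
def world(s,u,v,z=None):
    u=np.asarray(u,float);v=np.asarray(v,float)
    r=np.stack([(u-s["cx"])/s["fx"],(v-s["cy"])/s["fy"],np.ones_like(u)],-1)
    if z is None:
        return (r*s["z_map"][v.astype(int),u.astype(int)][...,None]-s["t"])@s["R"]
    c=-s["R"].T@s["t"]; d=r@s["R"]
    return c+d*((z-c[2])/d[...,2])[...,None]
E
python3 - <<'E'
import pickle,cv2,numpy as np
from h import world
s=pickle.load(open("top.pkl","rb"))
print(-s["R"].T@s["t"],s["fx"])
c=s["color"][80:210,215:345,::-1]
cv2.imwrite("pics/crop1.png",cv2.resize(c,(600,600),interpolation=cv2.INTER_CUBIC))
vv,uu=np.mgrid[80:210,215:345]
P=world(s,uu.ravel(),vv.ravel())
m=(P[:,2]>.078)&(P[:,2]<.125)&(uu.ravel()<330)
q=P[m]
print(m.sum(),q.min(0),q.max(0))
m2=(P[:,2]>.08)&(P[:,2]<.097)
img=np.zeros((130,130),np.uint8); img.ravel()[m2]=1
n,l,st,ce=cv2.connectedComponentsWithStats(img); k=1+np.argmax(st[1:,4])
R=cv2.minAreaRect(P[(l==k).ravel()][:,:2].astype(np.float32)); print(R, cv2.boxPoints(R))
h=np.zeros((130,130,3),np.uint8); h[...,0]=np.clip(P[:,2].reshape(130,130)/.13*255,0,255);h[...,1]=h[...,0];h[...,2]=h[...,0]
cv2.imwrite("pics/h1.png",cv2.resize(np.hstack([c,h]),(800,400),interpolation=cv2.INTER_NEAREST))
E
```

```text
[0.45415481 0.03292038 1.11507617] 395.3878974997522
3947 [ 0.57656393 -0.13752057  0.0780066 ] [0.87131606 0.02500993 0.11986084]
((0.7207702398300171, -0.05373503267765045), (0.2987627685070038, 0.13377933204174042), 5.34234619140625) [[ 0.5658099  -0.0010443 ]
 [ 0.5782656  -0.13424252]
 [ 0.8757306  -0.10642576]
 [ 0.8632749   0.02677245]]
```

View pics/crop1.png

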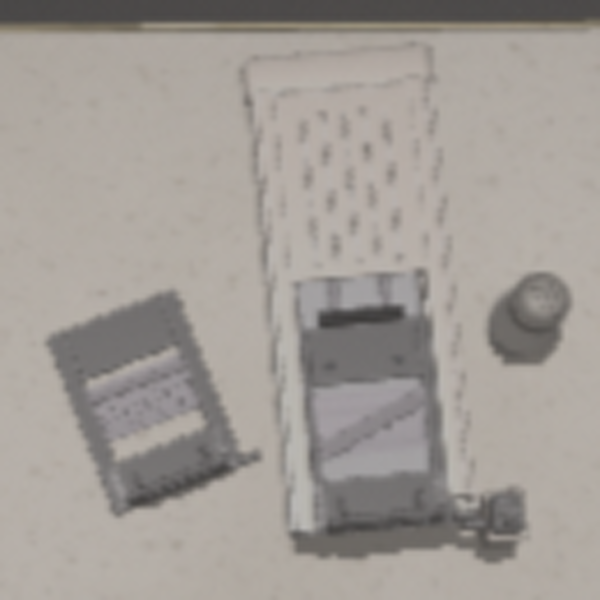

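```bash
python3 - <<'E'
import pickle,numpy as np
from h import world
s=pickle.load(open("top.pkl","rb"))
k=130/600
for n,x,y,z in [("key",507,508,.1),("lipL",328,525,.117),("lipR",445,519,.117),("insL rear",303,380,.085),("insL front",318,500,.085),("insR rear",428,320,.085),("insR front",443,480,.085),("frame FL",292,532,.091),("frame RL",245,66,.091),("frame RR",432,48,.091)]:
    u=215+(x+.5)*k-.5;v=80+(y+.5)*k-.5
    print(n,world(s,u,v,z).round(4),world(s,u,v).round(4))
vv,uu=np.mgrid[80:210,215:345]; P=world(s,uu.ravel(),vv.ravel())
m=(P[:,2]>.094)&(P[:,2]<.107)&(P[:,1]<-.09)&(P[:,0]<.65); print("key pts",m.sum(),P[m].mean(0),P[m].min(0),P[m].max(0))
m=(P[:,2]>.109)&(P[:,2]<.125)&(P[:,0]<.65); print("lip pts",m.sum(),P[m].mean(0),P[m].min(0),P[m].max(0))
E
```

```text
key [ 0.5933 -0.12    0.1   ] [ 0.5941 -0.1209  0.0942]
lipL [ 0.5818 -0.019   0.117 ] [ 0.5861 -0.0207  0.0832]
lipR [ 0.585  -0.0833  0.117 ] [ 0.589  -0.0869  0.086 ]
insL rear [ 0.6698 -0.007   0.085 ] [ 0.6681 -0.0067  0.0931]
insL front [ 0.6002 -0.0151  0.085 ] [ 0.6002 -0.0151  0.0851]
insR rear [ 0.7047 -0.0791  0.085 ] [ 0.706  -0.0797  0.0798]
insR front [ 0.6116 -0.0863  0.085 ] [ 0.6114 -0.0861  0.0863]
frame FL [0.5811 0.     0.091 ] [ 0.5926 -0.003  -0.0016]
frame RL [0.8554 0.0258 0.091 ] [8.907e-01 2.520e-02 8.000e-04]
frame RR [ 0.8655 -0.0832  0.091 ] [ 0.9031 -0.0938 -0.0025]
key pts 67 [ 0.59416089 -0.11836134  0.09883224] [ 0.58014955 -0.12938604  0.09410824] [ 0.64861679 -0.09127014  0.10426064]
lip pts 63 [ 0.58632782 -0.05213381  0.11539619] [ 0.58229363 -0.083607    0.10947333] [ 0.59078106 -0.01980765  0.11986084]
```

```bash
python3 -m crank '[[0.25,[0.02,-0.012,0],[0,0,0]],[0.25,[0.038,-0.0236,0],[0,0,0]],[0.25,[0.038,-0.0236,0],[0,0,0]],[0.25,[0.038,-0.0236,0],[0,0,0]],[0.25,[0.038,-0.0236,0],[0,0,0]],[0.25,[0.038,-0.0236,0],[0,0,0]],[0.25,[0.038,-0.0236,0],[0,0,0]],[0.25,[0.038,-0.0236,0],[0,0,0]]]'
python3 -m crank '[[0.25,[0.038,-0.0236,0],[0,0,0]],[0.25,[0.038,-0.0236,0],[0,0,0]],[0.25,[0.038,-0.0236,0],[0,0,0]],[0.25,[0.038,-0.0236,0],[0,0,0]],[0.25,[0.038,-0.0236,0],[0,0,0]],[0.25,[0.03,-0.018,0],[0,0,0]],[0.25,[0,0,0],[0,0,-5]],[0.25,[0,0,0],[0,0,-4.4]]]'
```

```text
time: 0.9
tool_pos: [0.3686, -0.2907, 0.1812]
ee_rot: [-3.141, 0.0, 0.245]
wrist_force: [1.8, -0.4, 0.4]
width: 0.0708
finger_force: 0.0
time: 1.7
tool_pos: [0.5486, -0.1058, 0.1804]
ee_rot: [-3.14, 0.002, 0.415]
wrist_force: [0.5, 0.1, -0.6]
width: 0.0706
finger_force: 0.0
```

```bash
python3 -m crank '[[0.25,[0.0328,-0.0117,0.02],[0,0,0]],[0.25,[0,0,0.02],[0,0,0]],[0.25,[0,0,0],[0,0,0]]]'
python3 - <<'E'
from bench import robot, vision
import cv2, numpy as np, pickle
for n in ("wrist","top"):
    s=vision.snapshot(n); pickle.dump(s,open(n+"2.pkl","wb"))
    if n=="wrist": cv2.imwrite("pics/wrist2.png",cv2.resize(s["color"][:,:,::-1],(800,600),interpolation=cv2.INTER_CUBIC)); print({k:s[k] for k in("fx","fy","cx","cy","R","t")})
    else: cv2.imwrite("pics/top2.png",cv2.resize(s["color"][80:240,200:360,::-1],(600,600),interpolation=cv2.INTER_CUBIC))
o=robot.get_obs(); print(o["tool_pos"],o["ee_rot"],o["width"],o["wrist_force"])
E
```

```text
time: 2.0
tool_pos: [0.5716, -0.0822, 0.1371]
ee_rot: [-3.137, 0.007, 0.41]
wrist_force: [0.3, 0.2, -0.1]
width: 0.0704
finger_force: 0.0
{'fx': 297.3186396354542, 'fy': 297.3186396354542, 'cx': 252.54571508343003, 'cy': 186.7671252214067, 'R': array([[ 0.39936632, -0.91677803, -0.00495751],
       [-0.87612287, -0.38323767,  0.29246813],
       [-0.27002826, -0.11245853, -0.95626242]]), 't': array([-0.30280404,  0.4501581 ,  0.49491068])}
[ 0.57316046 -0.08336081  0.14095993] [-3.14064710e+00  1.71972460e-03  4.08793857e-01] 0.07013144185234561 [0.88722717 0.36711284 0.80583126]
```

View pics/wrist2.png

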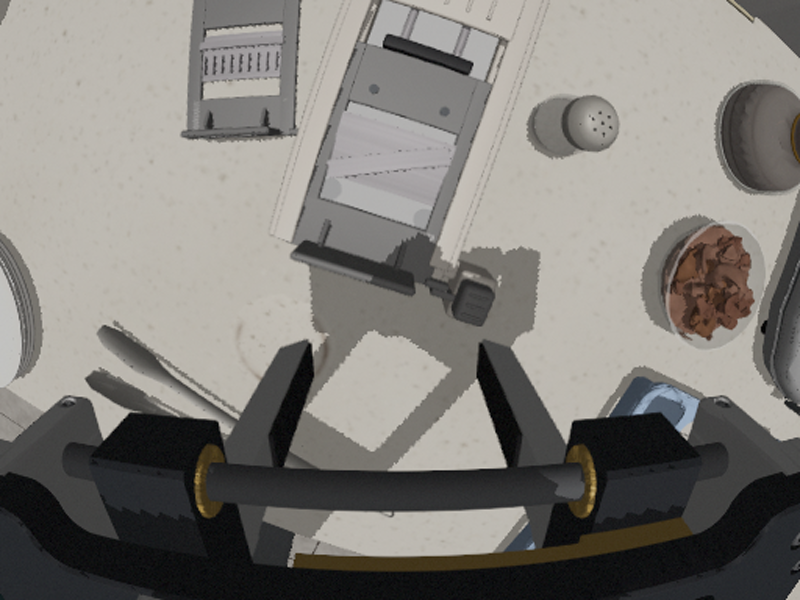

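```bash
cat >> h.py <<'E'
def fish(s,u,v,z):
    a=np.array([u-s["cx"],v-s["cy"]])/s["fx"]; r=np.hypot(*a)
    d=np.r_[a/r*np.sin(r),np.cos(r)]@s["R"]; c=-s["R"].T@s["t"]
    return c+d*((z-c[2])/d[2])
E
python3 - <<'E'
import pickle,numpy as np
from h import fish
s=pickle.load(open("wrist2.pkl","rb"))
yaw=.409; T=np.array([.5732,-.0834]); tx=np.array([np.cos(yaw),np.sin(yaw)]);ty=np.array([np.sin(yaw),-np.cos(yaw)])
for n,x,y,z in [("key",476,299,.1),("key c1",463,277,.1),("c2",495,283,.1),("c3",487,325,.1),("c4",453,317,.1),("lipL",294,258,.117),("lipR",412,292,.117),("fL in",313,341,.141),("fL out",284,350,.141),("fR in",480,345,.141),("fR out",509,343,.141)]:
    u=(x+.5)*.64-.5;v=(y+.5)*.64-.5
    p=fish(s,u,v,z); d=p[:2]-T; print(n,p.round(4),"tool",(d@tx).round(4),(d@ty).round(4), s["z_map"][int(v),int(u)])
E
```

```text
key [ 0.5954 -0.12    0.1   ] tool 0.0058 0.0424 0.2511992
key c1 [ 0.6037 -0.1079  0.1   ] tool 0.0182 0.0346 0.26277083
c2 [ 0.6078 -0.1256  0.1   ] tool 0.015 0.0525 0.26441276
c3 [ 0.5842 -0.1327  0.1   ] tool -0.0095 0.0496 0.36163273
c4 [ 0.5808 -0.1128  0.1   ] tool -0.0047 0.03 0.2697822
lipL [ 0.5821 -0.0223  0.117 ] tool 0.0325 -0.0525 0.2282686
lipR [ 0.5895 -0.0835  0.117 ] tool 0.0149 0.0066 0.23323414
fL in [ 0.5553 -0.0472  0.141 ] tool -0.0021 -0.0404 0.36742002
fL out [ 0.5449 -0.0358  0.141 ] tool -0.007 -0.0549 0.18170018
fR in [ 0.5849 -0.12    0.141 ] tool -0.0038 0.0383 0.1917
fR out [ 0.5913 -0.1326  0.141 ] tool -0.003 0.0523 0.36664388
```

```bash
python3 - <<'E'
import cv2
c=cv2.imread("pics/wrist2.png")
cv2.imwrite("pics/wcrop.png",cv2.resize(c[220:370,270:550],(800,429),interpolation=cv2.INTER_CUBIC))
E
```

```text
(no output)
```

View pics/wcrop.png

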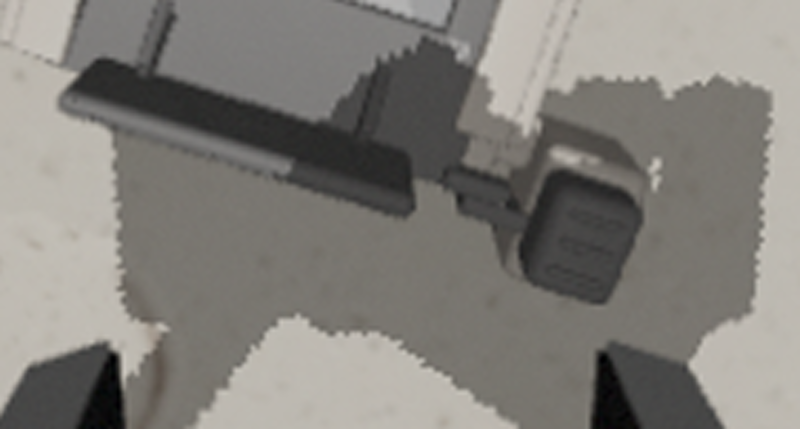

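```bash
python3 -m crank '[[0.25,[0.0018,0,0.02],[0,0,0]],[0.25,[0,0,0.014],[0,0,0]],[0.25,[0,0,0],[0,0,0]],[0.25,[0,0,0],[0,0,0]]]'
python3 - <<'E'
from bench import robot, vision
import cv2, pickle, numpy as np
s=vision.snapshot("wrist"); pickle.dump(s,open("wrist3.pkl","wb"))
cv2.imwrite("pics/wrist3.png",cv2.resize(s["color"][120:270,130:380,::-1],(800,480),interpolation=cv2.INTER_CUBIC))
o=robot.get_obs(); print(o["tool_pos"],o["ee_rot"],o["width"],o["wrist_force"])
E
```

```text
time: 2.5
tool_pos: [0.5753, -0.083, 0.1079]
ee_rot: [3.141, 0.0, 0.408]
wrist_force: [0.7, -0.7, 0.2]
width: 0.0706
finger_force: 0.0
[ 0.5757159  -0.08296942  0.10852802] [ 3.14072900e+00 -9.68951162e-04  4.08506470e-01] 0.07064789956219662 [-0.36270208  0.13290095  0.19075283]
```

View pics/wrist3.png

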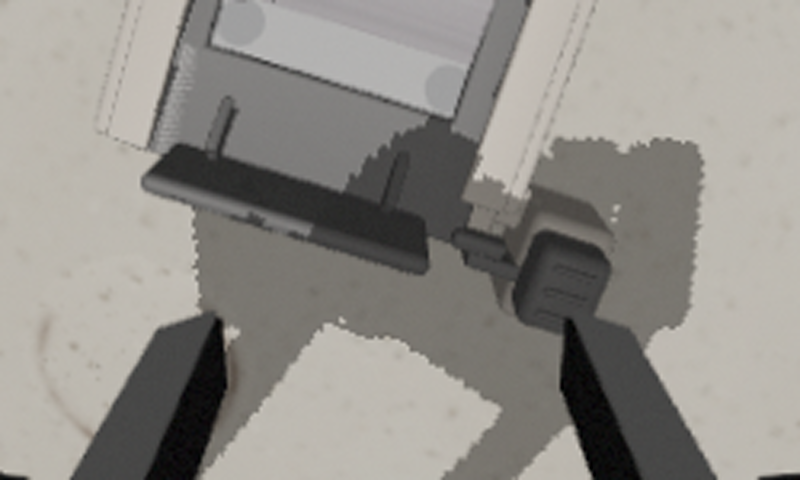

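```bash
python3 - <<'E'
import pickle,numpy as np
from h import fish
s=pickle.load(open("wrist3.pkl","rb"))
yaw=.4085; T=np.array([.5757,-.083]); tx=np.array([np.cos(yaw),np.sin(yaw)]);ty=np.array([np.sin(yaw),-np.cos(yaw)])
for n,x,y,z in [("key rearL",538,230,.1),("key rearR",612,252,.1),("key frontL",514,303,.1),("fR in",564,318,.1085),("fR out",628,328,.1085),("fL in",220,313,.1085),("fL out",160,330,.1085),("lipL",142,184,.117),("lipR",428,262,.117)]:
    p=fish(s,130+(x+.5)/3.2-.5,120+(y+.5)/3.2-.5,z); d=p[:2]-T; print(n,p.round(4),"tool",(d@tx).round(4),(d@ty).round(4))
E
```

```text
key rearL [ 0.6032 -0.1077  0.1   ] tool 0.0155 0.0336
key rearR [ 0.6054 -0.1267  0.1   ] tool 0.0099 0.0519
key frontL [ 0.5844 -0.1105  0.1   ] tool -0.003 0.0287
fR in [ 0.5882 -0.1206  0.1085] tool -0.0034 0.0395
fR out [ 0.5919 -0.1362  0.1085] tool -0.0063 0.0552
fL in [ 0.5575 -0.0464  0.1085] tool -0.0022 -0.0408
fL out [ 0.5473 -0.0346  0.1085] tool -0.0068 -0.0557
lipL [ 0.5825 -0.0204  0.117 ] tool 0.0312 -0.0548
lipR [ 0.591  -0.0841  0.117 ] tool 0.0136 0.0071
```

```bash
python3 - <<'E'
import pickle,numpy as np
s=pickle.load(open("wrist3.pkl","rb"))
print("cam",-s["R"].T@s["t"])
yaw=.4085; T=np.array([.5757,-.083,.1085]); tx=np.array([np.cos(yaw),np.sin(yaw),0]);ty=np.array([np.sin(yaw),-np.cos(yaw),0]);tz=np.array([0,0,-1])
vv,uu=np.mgrid[150:384,100:400].astype(float)
a=np.stack([uu-s["cx"],vv-s["cy"]],-1)/s["fx"]; r=np.linalg.norm(a,axis=-1)
d=np.concatenate([a*(np.tan(r)/r)[...,None],np.ones_like(r)[...,None]],-1)*s["z_map"][150:384,100:400][...,None]
P=(d-s["t"])@s["R"]-T
Q=np.stack([P@tx,P@ty,P@tz],-1)
for sg in (1,-1):
    m=(np.abs(Q[...,1]*sg-.045)<.02)&(np.abs(Q[...,0])<.03)&(Q[...,2]<.004)&(Q[...,2]>-.05)&(s["z_map"][150:384,100:400]>0)
    for lo in np.arange(-.048,.004,.004):
        k=m&(Q[...,2]>=lo)&(Q[...,2]<lo+.004)
        if k.sum()>3: q=Q[k]; print(sg,lo.round(3),k.sum(),"x",np.percentile(q[:,0],[3,97]).round(4),"y",np.percentile(q[:,1],[3,97]).round(4))
E
```

```text
cam [ 0.65102954 -0.04988479  0.31145523]
1 -0.048 92 x [-0.0077  0.0086] y [0.0345 0.046 ]
1 -0.044 83 x [-0.0083  0.0087] y [0.0346 0.0457]
1 -0.04 85 x [-0.0077  0.0088] y [0.0348 0.0463]
1 -0.036 79 x [-0.0081  0.0087] y [0.0347 0.0458]
1 -0.032 58 x [-0.0077  0.0083] y [0.0346 0.0435]
1 -0.028 48 x [-0.0076  0.0083] y [0.0346 0.0405]
1 -0.024 7 x [-0.0055  0.0076] y [0.0348 0.0367]
-1 -0.048 94 x [-0.0072  0.0086] y [-0.0466 -0.0353]
-1 -0.044 83 x [-0.0078  0.0087] y [-0.0466 -0.0353]
-1 -0.04 81 x [-0.0072  0.0087] y [-0.0471 -0.0355]
-1 -0.036 77 x [-0.0079  0.0085] y [-0.0466 -0.0356]
-1 -0.032 61 x [-0.0075  0.0083] y [-0.0444 -0.0355]
-1 -0.028 47 x [-0.0076  0.0081] y [-0.041  -0.0355]
-1 -0.024 6 x [-0.0037  0.0078] y [-0.0382 -0.0358]
-1 -0.012 163 x [0.022  0.0299] y [-0.0507 -0.0263]
-1 -0.008 94 x [0.0208 0.0295] y [-0.0443 -0.0256]
-1 -0.004 36 x [0.0252 0.0298] y [-0.0403 -0.0262]
-1 0.0 41 x [0.025  0.0299] y [-0.0403 -0.0255]
```

```bash
python3 - <<'E'
from bench import vision
import cv2, pickle, numpy as np
s=vision.snapshot("scene"); pickle.dump(s,open("scene3.pkl","wb"))
p=s["R"]@np.array([.5757,-.083,.1085])+s["t"]; u=s["fx"]*p[0]/p[2]+s["cx"]; v=s["fy"]*p[1]/p[2]+s["cy"]; print("TCP px",u,v)
u0,v0=int(u)-50,int(v)-50; print(u0,v0)
cv2.imwrite("pics/scene3.png",cv2.resize(s["color"][v0:v0+75,u0:u0+100,::-1],(800,600),interpolation=cv2.INTER_CUBIC))
for sg in(1,-1):
    X=np.array([.5757,-.083,.1085])+sg*.0413*np.array([.397,-.918,0]); p=s["R"]@X+s["t"]; print(sg,(s["fx"]*p[0]/p[2]+s["cx"]-u0)*8,(s["fy"]*p[1]/p[2]+s["cy"]-v0)*8)
E
```

```text
TCP px 271.05601700384807 169.4471954671273
221 119
1 409.7409629704648 328.81656232812065
-1 390.7002873088045 481.999225602465
```

View pics/scene3.png

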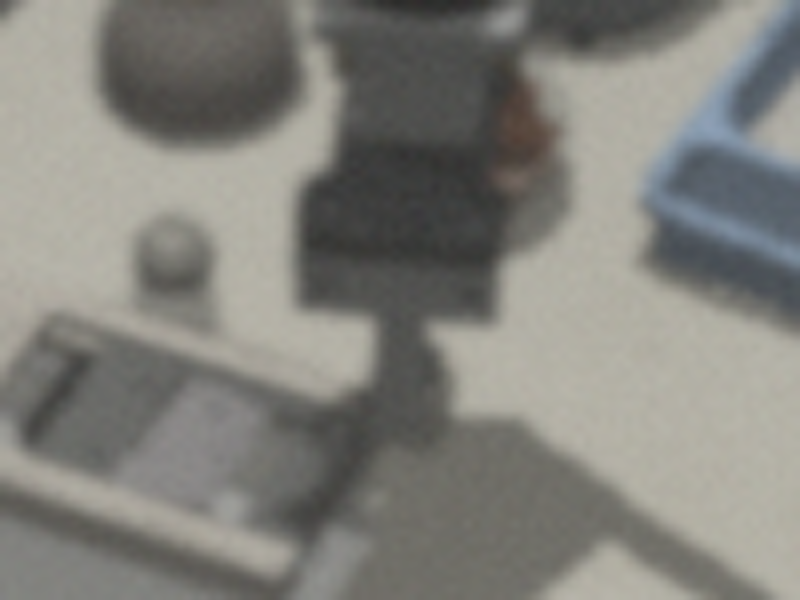

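```bash
for i in 1; do python3 -m crank '[[0.25,[0,0,0.006],[0,0,0]],[0.25,[0,0,0],[0,0,0]]]'; python3 -m crank '[[0.25,[0,0,0.002],[0,0,0]],[0.25,[0,0,0],[0,0,0]]]'; python3 -m crank '[[0.25,[0,0,0.002],[0,0,0]],[0.25,[0,0,0],[0,0,0]]]'; done
```

```text
time: 2.8
tool_pos: [0.5752, -0.0826, 0.1012]
ee_rot: [-3.141, 0.0, 0.409]
wrist_force: [0.5, -0.1, -0.9]
width: 0.0706
finger_force: 0.0
time: 3.0
tool_pos: [0.5752, -0.0826, 0.0992]
ee_rot: [-3.141, 0.0, 0.409]
wrist_force: [-0.7, 0.2, -1.0]
width: 0.0702
finger_force: 0.0
time: 3.2
tool_pos: [0.5752, -0.0826, 0.0973]
ee_rot: [-3.141, 0.0, 0.409]
wrist_force: [0.8, 0.1, -0.0]
width: 0.0709
finger_force: 0.0
```

```bash
python3 -m crank '[[0.25,[0,0,0.006],[0,0,0]],[0.25,[0,0,0],[0,0,0]]]'; python3 -m crank '[[0.25,[0,0,0.006],[0,0,0]],[0.25,[0,0,0],[0,0,0]]]'; python3 - <<'E'
from bench import vision
import pickle,numpy as np
s=vision.snapshot("wrist"); T=np.array([.5752,-.0826,.0853])
yaw=.409; tx=np.array([np.cos(yaw),np.sin(yaw),0]);ty=np.array([np.sin(yaw),-np.cos(yaw),0]);tz=np.array([0,0,-1])
import cv2
c=cv2.resize(s["color"][120:270,130:380,::-1],(800,480),interpolation=cv2.INTER_CUBIC); cv2.imwrite("pics/wrist4.png",c)
E
```

```text
time: 3.4
tool_pos: [0.5748, -0.0825, 0.0904]
ee_rot: [-3.141, 0.002, 0.409]
wrist_force: [-0.7, -0.7, 0.0]
width: 0.0705
finger_force: 0.0
time: 3.6
tool_pos: [0.5747, -0.0825, 0.0844]
ee_rot: [-3.14, 0.002, 0.409]
wrist_force: [-0.0, 0.2, -0.0]
width: 0.071
finger_force: 0.0
```

View pics/wrist4.png

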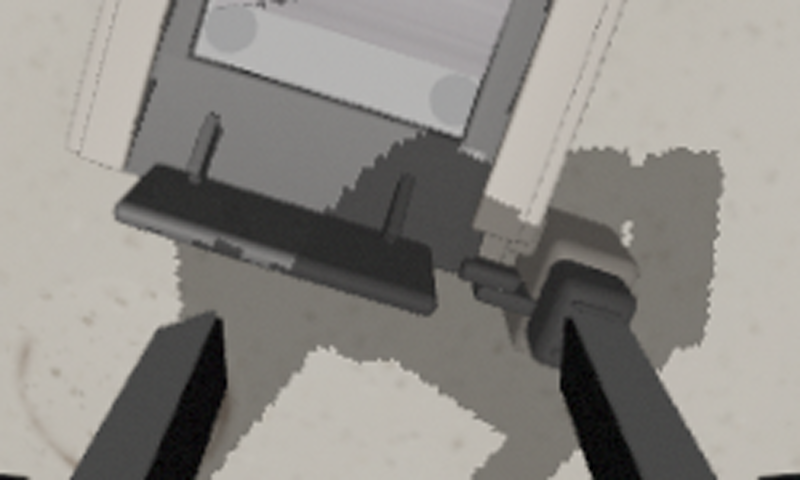

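```bash
python3 -m crank '[[0.25,[0,0.002,0.004],[0,0,0]],[0.25,[0,0,0],[0,0,0]]]'; python3 -m crank '[[0.25,[0,0,0.004],[0,0,0]],[0.25,[0,0,0],[0,0,0]]]';  python3 -m crank '[[0.25,[0,0,0.002],[0,0,0]],[0.25,[0,0,0],[0,0,0]]]'
```

```text
time: 3.85
tool_pos: [0.576, -0.0847, 0.081]
ee_rot: [-3.141, 0.001, 0.409]
wrist_force: [0.2, 0.3, 0.4]
width: 0.0707
finger_force: 0.0
time: 4.05
tool_pos: [0.5758, -0.0844, 0.0769]
ee_rot: [-3.141, 0.001, 0.409]
wrist_force: [0.3, -0.3, -0.6]
width: 0.0703
finger_force: 0.0
time: 4.25
tool_pos: [0.5763, -0.0845, 0.0759]
ee_rot: [3.141, -0.0, 0.409]
wrist_force: [-0.1, 1.5, 0.6]
width: 0.0705
finger_force: 0.7
```

```bash
python3 -m crank '[[0.25,[0,0,0.003],[0,0,0]],[0.25,[0,0,0],[0,0,0]]]';  python3 -m crank '[[0.25,[0,0,0.003],[0,0,0]],[0.25,[0,0,0.001],[0,0,0]],[0.25,[0,0,0],[0,0,0]]]'
```

```text
time: 4.45
tool_pos: [0.5764, -0.0845, 0.073]
ee_rot: [3.141, -0.0, 0.409]
wrist_force: [-1.2, 0.6, 4.6]
width: 0.0706
finger_force: 1.7
time: 4.75
tool_pos: [0.5758, -0.0845, 0.0691]
ee_rot: [3.141, 0.001, 0.409]
wrist_force: [-3.0, 0.8, 4.9]
width: 0.0707
finger_force: 4.0
```

```bash
python3 -m crank '[[0.25,[0,0,0],[0,0,0]],[0.25,[0,0,0],[0,0,0]],[0.25,[0,0,0],[0,0,0]],[0.25,[0,0,0],[0,0,0]],[0.25,[0,0,0],[0,0,0]],[0.25,[0,0,0],[0,0,0]]]'; python3 - <<'E'
from bench import vision
import cv2
s=vision.snapshot("wrist")
c=cv2.resize(s["color"][120:270,130:380,::-1],(800,480),interpolation=cv2.INTER_CUBIC); cv2.imwrite("pics/wrist5.png",c)
E
```

```text
time: 5.35
tool_pos: [0.5758, -0.0846, 0.0691]
ee_rot: [3.141, 0.001, 0.409]
wrist_force: [-3.5, 0.7, 4.9]
width: 0.0707
finger_force: 4.0
```

View pics/wrist5.png

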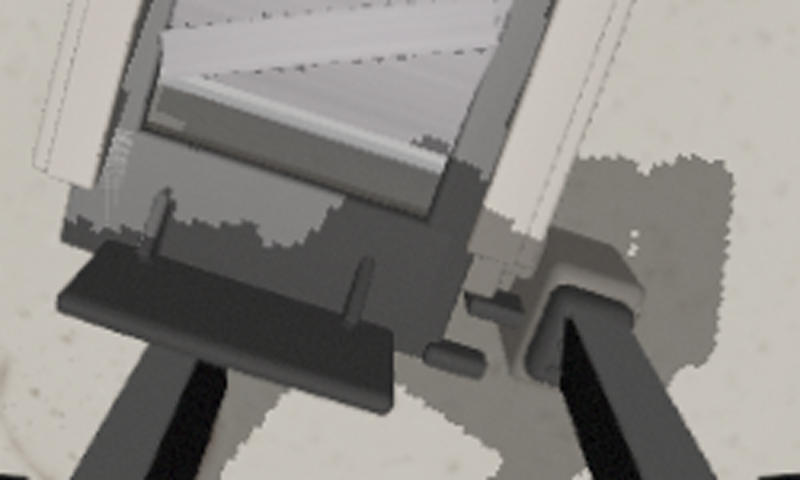

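```bash
python3 -m crank '[[0.25,[-0.0019,-0.0006,-0.002],[0,0,0]],[0.25,[-0.0019,-0.0006,-0.002],[0,0,0]],[0.25,[-0.0019,-0.0006,-0.002],[0,0,0]],[0.25,[-0.0019,-0.0006,-0.002],[0,0,0]],[0.25,[-0.0019,-0.0006,-0.002],[0,0,0]],[0.25,[-0.0019,-0.0006,-0.002],[0,0,0]],[0.25,[0,0,0],[0,0,0]]]'
python3 -m crank '[[0.25,[-0.0019,-0.0006,0],[0,0,0]],[0.25,[-0.0019,-0.0006,0],[0,0,0]],[0.25,[-0.0019,-0.0006,0],[0,0,0]],[0.25,[-0.0019,-0.0006,0],[0,0,0]],[0.25,[-0.0019,-0.0006,0],[0,0,0]]]'
```

```text
time: 6.1
tool_pos: [0.5629, -0.0856, 0.0799]
ee_rot: [-3.14, 0.003, 0.409]
wrist_force: [-3.1, -1.0, -1.0]
width: 0.0708
finger_force: 1.5
time: 6.6
tool_pos: [0.5543, -0.0867, 0.0806]
ee_rot: [3.141, -0.0, 0.409]
wrist_force: [-1.1, 0.3, -0.2]
width: 0.0702
finger_force: 0.7
```

Still in contact and following. Ease further out.

```bash
python3 -m crank '[[0.25,[-0.0019,-0.0006,0],[0,0,0]],[0.25,[-0.0019,-0.0006,0],[0,0,0]],[0.25,[-0.0019,-0.0006,0],[0,0,0]],[0.25,[-0.0019,-0.0006,0],[0,0,0]],[0.25,[-0.0019,-0.0006,0],[0,0,0]],[0.25,[-0.0019,-0.0006,0],[0,0,0]],[0.25,[0,0,0],[0,0,0]]]'
python3 -m crank '[[0.25,[-0.0019,-0.0006,0],[0,0,0]],[0.25,[-0.0019,-0.0006,0],[0,0,0]],[0.25,[-0.0019,-0.0006,0],[0,0,0]],[0.25,[-0.0019,-0.0006,0],[0,0,0]],[0.25,[-0.0019,-0.0006,0],[0,0,0]],[0.25,[-0.0019,-0.0006,0],[0,0,0]],[0.25,[0,0,0],[0,0,0]]]'
python3 - <<'E'
from bench import vision
import cv2,pickle
s=vision.snapshot("wrist");pickle.dump(s,open("wrist6.pkl","wb"))
c=cv2.resize(s["color"][:,:,::-1],(800,600),interpolation=cv2.INTER_CUBIC); cv2.imwrite("pics/wrist6.png",c)
E
```

```text
time: 7.3
tool_pos: [0.5428, -0.0881, 0.081]
ee_rot: [3.141, -0.001, 0.409]
wrist_force: [0.3, 0.0, -0.4]
width: 0.0707
finger_force: 0.0
time: 8.0
tool_pos: [0.5304, -0.0892, 0.0806]
ee_rot: [3.142, 0.0, 0.409]
wrist_force: [-0.5, 0.1, -0.3]
width: 0.0706
finger_force: 0.0
```

View pics/wrist6.png

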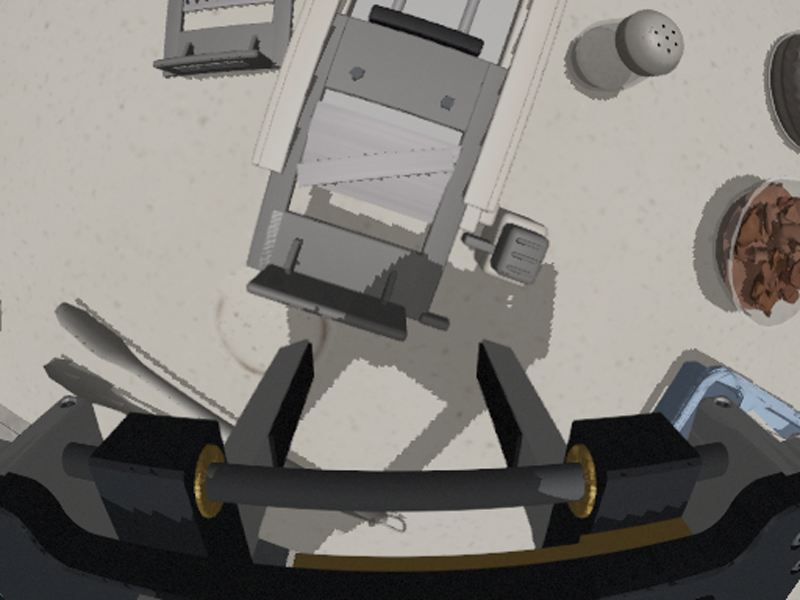

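```bash
python3 -m crank '[[0.25,[-0.01,-0.003,0],[0,0,0]],[0.25,[-0.01,-0.003,-0.01],[0,0,0]],[0.25,[0,0,-0.03],[0,0,0]],[0.25,[0,0,-0.03],[0,0,0]],[0.25,[0,0,-0.03],[0,0,0]],[0.25,[0,0,0],[0,0,0]],[0.25,[0,0,0],[0,0,0]]]'
python3 - <<'E'
import pickle,numpy as np
from h import fish
s=pickle.load(open("wrist6.pkl","rb"))
L,R,K=[fish(s,(x+.5)*.64-.5,(y+.5)*.64-.5,z)[:2] for x,y,z in [(250,289,.117),(405,336,.117),(523,254,.1)]]
a=np.radians(5.5);U=np.array([np.cos(a),np.sin(a)])
print(L,R,K,"lip vs key along slicer x (home -1mm):",((L+R)/2-K)@U)
from bench import robot
o=robot.get_obs();print(o["time"],o["tool_pos"],np.abs(o["qvel"]).max(),o["wrist_force"])
E
```

```text
time: 8.75
tool_pos: [0.5097, -0.0918, 0.1816]
ee_rot: [3.14, -0.002, 0.409]
wrist_force: [-0.4, 0.3, -0.0]
width: 0.0704
finger_force: 0.0
[ 0.53919647 -0.02402986] [ 0.54566652 -0.08666439] [ 0.59204244 -0.12021276] lip vs key along slicer x (home -1mm): -0.04316544872229952
8.75 [ 0.50973143 -0.09184378  0.18158614] 0.04679327684313214 [-0.43382717  0.34689454 -0.04070114]
```

```bash
python3 -m crank '[[0.25,[0,0,0],[0,0,0]],[0.25,[0,0,0],[0,0,0]],[0.25,[0,0,0],[0,0,0]]]'; python3 -c "
from bench import robot
print(robot.close_job())"
```

```text
time: 9.05
tool_pos: [0.5091, -0.0914, 0.179]
ee_rot: [-3.14, 0.002, 0.409]
wrist_force: [-0.6, -0.4, -0.3]
width: 0.0706
finger_force: 0.0
the job is handed in; nothing more can be done
None
```

The insert was caught about 17 mm out and held for over half a second, then eased out to roughly 43 mm with its spring spent; the key looks back up, the arm is clear, and the job is handed in at about 9 s, though the hand-in returned no verdict.

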